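# Nest the sample jar, cup and canister on the spring station

### The job

Nest the three round vessels in size order on the packing station: first set the aluminium cup into the steel canister and press it down, gently but firmly, past the three spring clips until its collar sits on the canister's rim, and only then set the small blue-lidded jar upright into the cup. Then push down on the jar until the canister, which stands on a spring, has gone all the way down to its stop, hold it there for a moment, and let it rise again; leave the nest standing there and do not disturb the large jar, the vial, the tape roll or the white lid.

Things in the scene. Friction and masses are not known exactly. Their poses are not given: they have to be found in the camera images.
- station: Packing station fixed to the table (place and yaw differ each time): round blue foot, 100 mm diameter, 16 mm high, carrying the steel canister. Origin: centre of its underside on the table, z up. The free strip of table between the wall and the black vacuum sealer (85 mm high) runs from it along direction (0.5, -0.87) in x, y.
- canister_rim (a point): Centre of the mouth of the steel canister (large vessel), level with its rim, 48 mm above the table with the canister up; z up. Open round pot, outside diameter 68 mm, inside 61 mm, inside depth 20 mm. Three spring clips stand round its rim.
- clip_head (a point): Head of one of the three steel clips (120 degrees apart). Heads lean inward to a radius of 31.3 mm at 5 mm above the rim, top out 13.5 mm above it, and spring outward when pushed. A cup set in loosely stops on the heads with its collar about 8 mm too high; to snap past them takes 8 to 16 N downward. One side may snap first: then press on the side still up.
- canister (a joint): How far the canister is pushed down on its spring, in m: 0 = up, 0.006 = fully down on its stop. It starts to sink under 1 to 3 N and is fully down under about 4 to 7 N, so it reaches its stop before the cup snaps past the clips; let go, it rises by itself.
- cup: Middle vessel, loose: aluminium cup, 48 mm tall, 110 to 200 g. Origin: centre of underside, z up its axis. Outside diameter 58 mm (54 at the very foot); collar of 66 mm from 18 to 22 mm up; grip the wall above it. Inside diameter 52 mm; inner floor (blue) 22 mm above the underside. Home in the canister (collar on rim) its origin is 18 mm below canister_rim.
- jar: Smallest vessel, loose: closed white jar with flat blue lid, 48 mm diameter, 50 mm tall, 60 g. Origin: centre of its underside, z up. Standing on the cup's inner floor its origin is 22 mm above the cup's origin and its top 24 mm above the cup's rim.
- big_jar: Bystander: white jar with cream lid, 54 mm diameter, 62 mm tall, too wide for the cup. Origin: centre of underside.
- vial: Bystander: small vial with blue cap, 15 mm diameter, 46 mm tall. Origin: centre of underside.
- tape: Bystander: roll of tape lying flat, 107 mm diameter, 48 mm high. Origin: centre of underside.
- lid: Bystander: white lid lying flat, 60 mm diameter, 13 mm high. Origin: centre of underside.
There are look-alikes about, which are no part of the job. What is shaped like the jar but black or brown is not meant.

How it is judged:
By the outcome, as a careful person would: the job done as asked, in the order asked, and still so for the second after the job is handed in, with the robot touching nothing.
It also fails if it takes over 72 s, if anything falls off the work surface, if the arm or the gripper's body presses on something with over 40 N, if the wrist force passes 120 N, or if a joint passes its speed limit or range.

### The arm

A 6-joint arm with a two-finger parallel gripper is mounted at the origin on the work surface; the furniture and walls round the work are solid. World frame = base frame: x ahead of the robot, y to its left, z up, the work surface at z = 0. Lengths are in m, angles in rad, forces in N, time in s.
With the tool pointing down it reaches from about 0.35 to 0.875 m from the base axis. Payload 4.2 kg.
Tool frame: the origin (TCP) lies midway between the tips of the shut fingers; the grasp point (between the pads) lies 19 mm behind it; z points along the fingers, y is the line along which they close (so a half turn about z gives the same grasp; the last joint's range is limited). The gripper opens to 85 mm and grips with 20 to 120 N. Pads are 22 mm wide; open, the fingers measure 114 mm over their backs; the gripper's body (76 mm by 85 mm) begins 54 mm behind the grasp point. The pads swing forward as they close: fully open they stand 13 mm farther back than shut.
Start: joints at [-1.027, 0.385, 0.008, 0, -1.194, -0.259], TCP at [0.176, -0.6, 0.21] pointing down, gripper open.
Joint ranges: [-3.14, 3.14], [-1.21, 2.06], [-1.07, 1.41], [-3.16, 2.05], [-2.99, -0.16], [-3.1, 3.1]. Speed limits (rad/s): [2.79, 2.79, 3.14, 3.14, 3.14, 3.14].

### API

Orientations are given as a 3x3 rotation matrix whose columns are the frame's x, y, z axes.
In Python, from cell import observe, capture, order gives the robot as it stands.
- The arm moves only by the tool step_arm, never from a script. Its argument "rows" is text: rows parted by semicolons, each of 6 numbers parted by spaces: the shift along the tool's x, y, z in cm, then the turn, a rotation vector about the tool's x, y, z in degrees. In form: x y z rx ry rz; .... A call has 1 to 5 rows; each row is the pose to reach, as a shift and turn from the pose commanded when the call began, along the tool's axes at that moment; what a row does not reach only later rows make up. A row lasts 1/10 s, in which the tool goes at most 50 mm and 8.59 degrees, less where a joint would pass 70% of its speed; a pose out of reach is approached as far as the arm can. A call with a gripper value outside its range is refused whole. "hand" is the opening, from -1 (shut) to 1 (fully open), set as the call begins (left out, the last holds). The fingers move at their own pace and stop on an object; the grip force is fixed at half the most. Time passes only in rows, so rows that repeat a pose let the fingers close. It gives the time, the measured TCP pose, the force, the opening and the grip force at its end, in the units of the state.
- observe(): the state, without advancing time (a new reading comes with each control period).
- capture(name): name is "scene" or "top"; returns a dict with "pixels" (420x560x3 uint8, red, green, blue), "mtx" (3x3 intrinsics, pixels), "dist" ([k1, k2, p1, p2, k3] as OpenCV has them; the pictures are not rectified), "view" (4x4, takes a point from world to camera coordinates). Camera axes: x right, y down, z forward; pixel columns grow to the right and rows downward; lengths in m; the calibration is good to about 2 mm. A picture is of the moment at which its call begins. There is no depth.
- order.close_job(): hands the job in; it is judged then, once.
The state is a dict: "time": time; "joints": joint angles; "qvel": joint speeds; "effort": joint torques, N m; "tcp_pos": TCP position; "eef_rot": TCP orientation; "force": force on the tool from outside, world axes, zero at the start; "torque": the same for the moment, N m; "gripper_width": finger opening in m; "finger_force": force on a finger pad.
Only numpy, scipy, OpenCV 4.12 (cv2) and the standard library are available. Lean on these libraries where they do the work, as an engineer would, in place of code of your own. Each camera call takes 0.05 s, during which the arm holds its last target. There are 200 camera calls.

## Working session

There is one attempt and no reset: what is moved stays moved. The work goes in short steps, Python scripts to look and compute and a tool call to move; the robot and the scene stay as the last step left them, time stands still between calls to the robot, and variables do not carry over. Pictures are saved under pics/ and viewed, at most 10 in all, crops included, and the job is handed in when it is done.

Besides the shell and the picture viewer there is one more tool, called after ">>>" by a JSON object that holds its "api" and its "payload", one argument or row to a line. step_arm: Moves the arm, as the interface text tells. Its arguments: {"type":"object","properties":{"rows":{"type":"string"},"hand":{"type":"number"}},"required":["rows"]}

```bash
mkdir -p pics; ls
cat > h.py <<'E'
import numpy as np, cv2
from cell import observe, capture, order
def ray(c,uv):
    n=cv2.undistortPoints(np.array([[uv]],float),np.array(c['mtx']),np.array(c['dist']))[0,0]
    V=np.array(c['view']);R=V[:3,:3];return -R.T@V[:3,3],R.T@np.array([n[0],n[1],1])
def plane(c,uv,z):
    o,d=ray(c,uv);return o+d*(z-o[2])/d[2]
def proj(c,p):
    V=np.array(c['view']);return cv2.projectPoints(np.array([p],float),cv2.Rodrigues(V[:3,:3])[0],V[:3,3],np.array(c['mtx']),np.array(c['dist']))[0].ravel()
def save(c,n): cv2.imwrite('pics/'+n+'.png',c['pixels'][:,:,::-1])
E
python3 - <<'E'
from h import *
for n in('scene','top'):
    c=capture(n);save(c,n+'0');V=np.array(c['view']);print(n,(-V[:3,:3].T@V[:3,3]).round(3),V[2,:3].round(2))
o=observe();print(o['eef_rot'],o['tcp_pos'],o['gripper_width'])
E
```

```text
pics
scene [-0.133  0.787  0.703] [ 0.56 -0.62 -0.55]
top [0.374 0.086 0.963] [ 0.17 -0.01 -0.99]
[[-9.59766836e-01 -2.80797439e-01 -6.47885918e-04]
 [-2.80798168e-01  9.59765051e-01  1.85381111e-03]
 [ 1.01272850e-04  1.96115160e-03 -9.99998072e-01]] [ 0.17545519 -0.59927792  0.20921982] 0.0856031771798823
```

View pics/scene0.png

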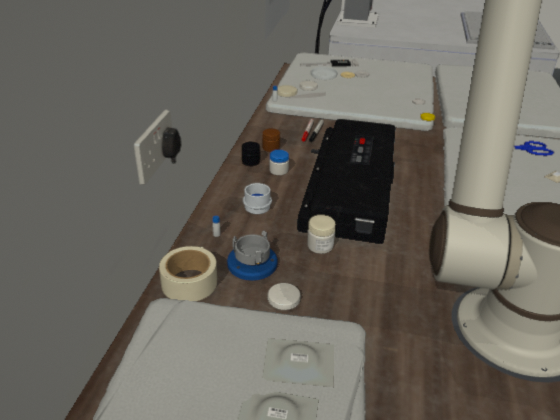

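View pics/top0.png

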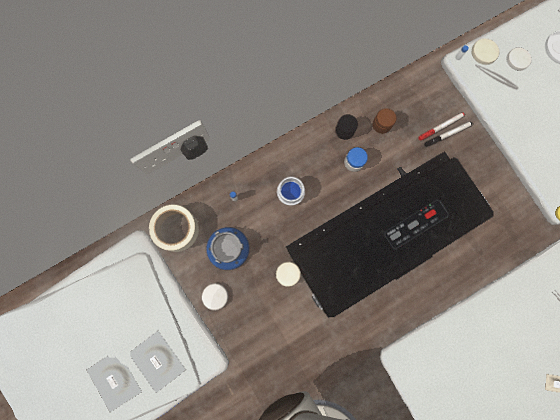

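The scene view shows the canister at (252,258), the cup at (257,198), the blue-lidded jar at (279,162), the black and brown look-alikes at (251,153) and (271,139), the big jar at (321,234), the vial at (216,226), the tape at (189,275) and the lid at (284,296). In the top view they sit at canister (228,248), cup (291,191), jar (357,158), black (347,126), brown (385,120), big jar (288,273), vial (235,196).

Candidates for the jar: blue lid (357,158), black (347,126), brown (385,120), cream big jar (288,273). I choose the blue lid. The only cup is the one at (291,191), with the blue floor.

```bash
cat > m.py <<'E'
from h import *
def blobs(c,lo,hi,box,amin=15):
    x0,y0,x1,y1=box
    hsv=cv2.cvtColor(c['pixels'],cv2.COLOR_RGB2HSV)
    m=cv2.inRange(hsv,lo,hi);k=np.zeros_like(m);k[y0:y1,x0:x1]=m[y0:y1,x0:x1]
    cs=cv2.findContours(k,cv2.RETR_EXTERNAL,cv2.CHAIN_APPROX_NONE)[0]
    return sorted([q for q in cs if cv2.contourArea(q)>amin],key=cv2.contourArea,reverse=True)
def circ(c,q,z):
    """fit circle in world plane z to the hull of contour"""
    P=np.array([plane(c,p[0],z)[:2] for p in cv2.convexHull(q)]);
    P=np.array([plane(c,p[0],z)[:2] for p in q]) if len(P)<6 else P
    A=np.c_[2*P,np.ones(len(P))];s=np.linalg.lstsq(A,(P**2).sum(1),rcond=None)[0]
    r=np.sqrt(s[2]+s[0]**2+s[1]**2);return s[:2].round(4),round(2000*r,1)
B=((100,110,50),(125,255,255))
E
python3 - <<'E'
from m import *
t=capture('top');s=capture('scene')
for n,c,boxes in(('top',t,dict(jar=(335,140,375,175),cup=(270,170,312,212),foot=(195,215,260,280),vial=(225,185,245,205))),('scene',s,dict(jar=(265,145,295,178),cup=(240,180,275,215),foot=(220,230,285,285)))):
    for k,b in boxes.items():
        q=blobs(c,*B,b)
        z=dict(jar=.05,cup=.022,foot=.016,vial=.046)[k]
        for w in q[:2]: print(n,k,cv2.contourArea(w),cv2.boundingRect(w),circ(c,w,z))
# cup white outline in top: bright, low sat
for n,c,b in(('top',t,(270,172,312,210)),('scene',s,(240,180,275,215))):
    hsv=cv2.cvtColor(c['pixels'],cv2.COLOR_RGB2HSV)
    for w in blobs(c,(80,0,140),(180,110,255),b)[:2]: print(n,'cupwhite',cv2.boundingRect(w),'z.048',circ(c,w,.048),'z.02',circ(c,w,.02))
for b,nm,z in(((270,255,305,290),'big',.062),):
    for w in blobs(t,(10,20,150),(40,130,255),b)[:1]: print(nm,circ(t,w,z))
a=cv2.resize(t['pixels'][140:290,190:390],None,fx=4,fy=4,interpolation=cv2.INTER_CUBIC)
cv2.imwrite('pics/crop1.png',a[:,:,::-1])
a=cv2.resize(s['pixels'][130:290,180:350],None,fx=3.7,fy=3.7,interpolation=cv2.INTER_CUBIC)
cv2.imwrite('pics/crop2.png',a[:,:,::-1])
E
```

```text
top jar 290.5 (347, 147, 20, 21) (array([ 0.6549, -0.107 ]), np.float64(47.8))
top cup 239.5 (281, 182, 20, 17) (array([0.5834, 0.0483]), np.float64(43.6))
top foot 418.5 (207, 228, 42, 41) (array([0.4495, 0.1971]), np.float64(96.3))
top vial 20.0 (230, 192, 6, 6) (array([0.5702, 0.1827]), np.float64(12.6))
scene jar 178.5 (270, 150, 19, 13) (array([ 0.6468, -0.0962]), np.float64(57.8))
scene foot 771.0 (227, 249, 50, 32) (array([0.4394, 0.2084]), np.float64(101.6))
top cupwhite (277, 184, 24, 21) z.048 (array([0.5744, 0.0501]), np.float64(60.3)) z.02 (array([0.5805, 0.049 ]), np.float64(62.2))
top cupwhite (287, 178, 17, 24) z.048 (array([0.5797, 0.0437]), np.float64(53.8)) z.02 (array([0.586 , 0.0424]), np.float64(55.4))
scene cupwhite (250, 190, 16, 13) z.048 (array([0.5557, 0.0663]), np.float64(44.3)) z.02 (array([0.5852, 0.0355]), np.float64(46.2))
big (array([0.388 , 0.0598]), np.float64(52.7))
```

View pics/crop1.png

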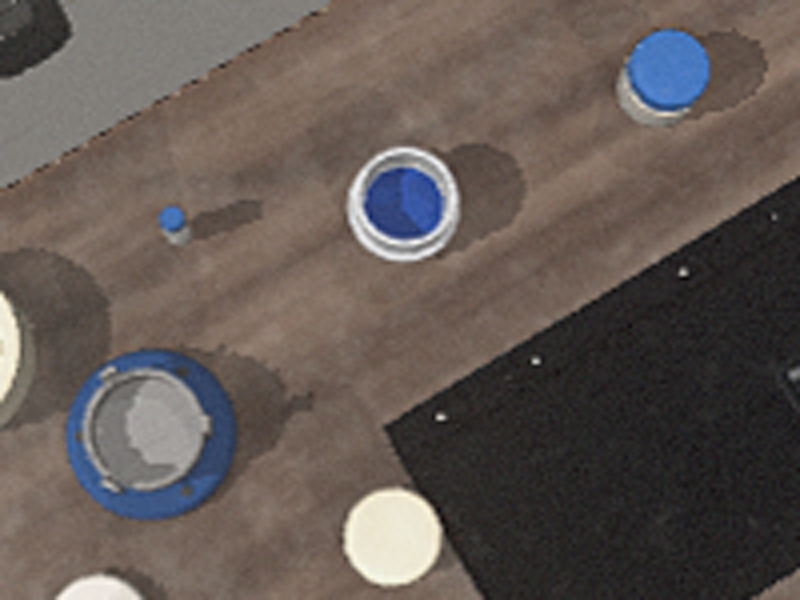

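View pics/crop2.png

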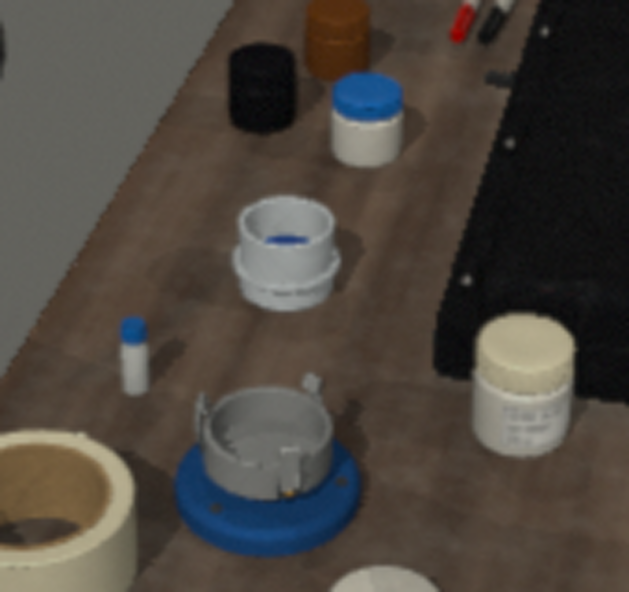

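Crop 1 confirms the blue-lidded white jar at (669,70), the cup with the blue floor at (404,205), and the canister on its foot at (152,434) with clips near (108,370), (207,425) and (110,486). The scene crop agrees: all are upright, and the black and brown jars are separate.

```bash
cat >> h.py <<'E'
def go(p,ydir=None):
    "tool-frame shift cm and turn deg from measured pose to world p, with tool y along ydir, tool z down"
    o=observe();R=np.array(o['eef_rot']);d=R.T@(np.array(p)-o['tcp_pos'])*100
    y=np.r_[ydir if ydir is not None else R[:2,1],0];y/=np.linalg.norm(y)
    if y@R[:,1]<0:y=-y
    z=np.array([0,0,-1.]);T=np.c_[np.cross(y,z),y,z]
    print('shift',d.round(2),'turn',np.degrees(cv2.Rodrigues(R.T@T)[0].ravel()).round(2))
E
python3 - <<'E'
from m import *
t=capture('top');s=capture('scene')
C1=lambda x,y:((x+.5)/4-.5+190,(y+.5)/4-.5+140)
C2=lambda x,y:((x+.5)/3.7-.5+180,(y+.5)/3.7-.5+130)
cup=plane(t,C1(403.5,205.5),.02);jar=np.array([.6549,-.107,.05]);can=plane(t,C1(152,434.5),.016)
rim=plane(t,C1(144.5,429),.048)
print('cup',cup,'can',can,'rim',rim)
for n,p in(('clip1',(108,370)),('clip2',(207,425)),('clip3',(110,486))):
    q=plane(t,C1(*p),.06);print(n,q,np.degrees(np.arctan2(q[1]-rim[1],q[0]-rim[0])),np.hypot(*(q-rim)[:2]))
def ext(p,r,z):
    a=np.linspace(0,2*np.pi,72);P=np.array([proj(s,(p[0]+r*np.cos(b),p[1]+r*np.sin(b),z)) for b in a])
    P=(P-[180,130]+.5)*3.7-.5;return P.min(0).round(0),P.max(0).round(0)
print('pred cup rim L238 R335 T197',ext(cup,.029,.048));print('pred collar L233 R341',ext(cup,.033,.02));print('cup foot bot306',ext(cup,.027,0))
print('lid L332 R403 T73',ext(jar,.024,.05));print('jar bot165',ext(jar,.024,0))
print('foot L176 R361 B550',ext(can,.05,.016),ext(can,.05,0));print('rim L205 R332 T388',ext(can,.034,.048))
go([cup[0],cup[1],.13],(-.5,.87))
E
```

```text
cup [0.58213255 0.04849329 0.02      ] can [0.44907311 0.19629516 0.016     ] rim [0.44965227 0.19679481 0.048     ]
clip1 [0.48165423 0.21591855 0.06      ] 30.86170912187443 0.037280596459256604
clip2 [0.45048061 0.16083134 0.06      ] -88.68055078215167 0.03597300785466741
clip3 [0.417557   0.21404299 0.06      ] 151.74616755726993 0.03643632659408735
pred cup rim L238 R335 T197 (array([237., 193.]), array([333., 245.]))
pred collar L233 R341 (array([231., 228.]), array([339., 287.]))
cup foot bot306 (array([241., 260.]), array([328., 309.]))
lid L332 R403 T73 (array([333.,  70.]), array([404., 104.]))
jar bot165 (array([332., 133.]), array([401., 169.]))
foot L176 R361 B550 (array([177., 411.]), array([364., 532.])) (array([177., 434.]), array([364., 556.]))
rim L205 R332 T388 (array([206., 383.]), array([335., 464.]))
shift [-57.22  50.77   8.02] turn [  0.04   0.   -13.57]
```

>>> {"api": "step_arm", "payload": {
  "rows": "-3.7 3.3 0.5 0 0 0;-7.4 6.6 1.0 0 0 0;-11.1 9.9 1.5 0 0 0;-14.8 13.2 2.0 0 0 0;-18.5 16.5 2.6 0 0 0",
  "hand": 1
}}

```text
time: 0.8
tcp_pos: [0.3075, -0.3879, 0.1843]
eef_rot: [[-0.96, -0.281, 0.001], [-0.281, 0.96, -0.001], [-0.001, -0.001, -1.0]]
force: [0.9, -0.5, 0.6]
gripper_width: 0.085
finger_force: 0.0
```

>>> {"api": "step_arm", "payload": {
  "rows": "-3.7 3.3 0.5 0 0 0;-7.4 6.6 1.0 0 0 0;-11.1 9.9 1.5 0 0 0;-14.8 13.2 2.0 0 0 0;-18.5 16.5 2.6 0 0 0"
}}

```text
time: 1.3
tcp_pos: [0.4389, -0.1772, 0.1586]
eef_rot: [[-0.96, -0.281, 0.001], [-0.281, 0.96, -0.0], [-0.001, -0.001, -1.0]]
force: [0.9, -0.6, 1.1]
gripper_width: 0.0854
finger_force: 0.0
```

>>> {"api": "step_arm", "payload": {
  "rows": "-3.7 3.3 0.5 0 0 0;-7.4 6.6 1.0 0 0 0;-11.1 9.9 1.5 0 0 0;-14.8 13.2 2.0 0 0 -5;-18.5 16.5 2.6 0 0 -13.5"
}}

```text
time: 1.8
tcp_pos: [0.5701, 0.0332, 0.1323]
eef_rot: [[-0.865, -0.502, 0.001], [-0.502, 0.865, 0.0], [-0.001, -0.0, -1.0]]
force: [1.0, -0.5, 0.7]
gripper_width: 0.0852
finger_force: 0.0
```

Run:
```python
from h import *
go([.582,.0485,.020],(-.5,.87));o=observe();print(o['time'],o['tcp_pos'],o['qvel'],o['force'])
```

```text
shift [-1.79  0.73 11.23] turn [-0.02  0.04  0.25]
1.8 [0.57010551 0.03323878 0.13232805] [ 0.59169877  0.49536301  0.59034631  0.00581267 -0.08692303  0.91236205] [ 0.98827623 -0.52343795  0.73919658]
```

>>> {"api": "step_arm", "payload": {
  "rows": "-1.8 0.7 1 0 0 0;-1.8 0.7 4 0 0 0;-1.8 0.7 5 0 0 0;-1.8 0.7 5 0 0 0"
}}

```text
time: 2.2
tcp_pos: [0.5798, 0.0456, 0.0804]
eef_rot: [[-0.868, -0.497, -0.004], [-0.497, 0.868, -0.002], [0.005, 0.001, -1.0]]
force: [0.0, 0.2, 0.3]
gripper_width: 0.0853
finger_force: 0.0
```

Run:
```python
from h import *
go([.582,.0485,.020],(-.5,.87))
```

```text
shift [-0.36  0.13  6.04] turn [ 0.05 -0.27 -0.08]
```

>>> {"api": "step_arm", "payload": {
  "rows": "-0.2 0.1 3 0 0 0;-0.3 0.1 5 0 0 0;-0.3 0.1 6 0 0 0;-0.3 0.1 6 0 0 0;-0.3 0.1 6 0 0 0"
}}

```text
time: 2.7
tcp_pos: [0.5844, 0.0485, 0.0236]
eef_rot: [[-0.868, -0.497, 0.002], [-0.497, 0.868, 0.0], [-0.002, -0.001, -1.0]]
force: [0.8, 0.5, 1.0]
gripper_width: 0.0853
finger_force: 0.0
```

>>> {"api": "step_arm", "payload": {
  "rows": "0 0 0 0 0 0;0 0 0 0 0 0;0 0 0 0 0 0;0 0 0 0 0 0;0 0 0 0 0 0",
  "hand": -1
}}

```text
time: 3.2
tcp_pos: [0.5889, 0.0484, 0.0267]
eef_rot: [[-0.866, -0.5, 0.012], [-0.5, 0.866, 0.0], [-0.01, -0.006, -1.0]]
force: [4.0, -4.2, 9.5]
gripper_width: 0.0121
finger_force: 4.7
```

>>> {"api": "step_arm", "payload": {
  "rows": "0 0 0 0 0 0;0 0 0 0 0 0;0 0 0 0 0 0"
}}

```text
time: 3.5
tcp_pos: [0.5829, 0.0485, 0.022]
eef_rot: [[-0.868, -0.497, -0.001], [-0.497, 0.868, -0.0], [0.001, 0.0, -1.0]]
force: [0.2, 0.4, -0.5]
gripper_width: 0.0004
finger_force: 0.0
```

Run:
```python
from h import *
s=capture('scene');t=capture('top')
a=cv2.resize(s['pixels'][130:290,180:350],None,fx=3.4,fy=3.4);b=cv2.resize(t['pixels'][110:260,200:320],None,fx=1.8,fy=1.8)
im=np.zeros((560,800,3),np.uint8);im[:544,:578]=a;im[:270,582:582+216]=b
cv2.imwrite('pics/g1.png',im[:,:,::-1]);print(observe())
```

```text
{'time': 3.6, 'joints': array([ 3.59784013e-01,  5.15755212e-01, -3.14810156e-01, -2.23397138e-04,
       -7.41419211e-01, -1.40993300e+00]), 'qvel': array([ 0.00160031,  0.00159124,  0.00303166,  0.00122217,  0.00178399,
       -0.00031521]), 'effort': array([-3.88025679e-02, -4.05656219e+01,  1.37082151e+01,  3.04182731e+00,
       -3.72823473e-03, -1.22075798e-05]), 'tcp_pos': array([0.5829026 , 0.04858243, 0.0217739 ]), 'eef_rot': array([[-8.67578668e-01, -4.97298599e-01, -1.16527639e-03],
       [-4.97298638e-01,  8.67579384e-01, -2.77137641e-04],
       [ 1.14878993e-03,  3.39051654e-04, -9.99999283e-01]]), 'force': array([-0.34040844,  0.1536085 , -0.15912736]), 'torque': array([-0.00998232,  0.00446525,  0.03809334]), 'finger_force': 0.0, 'gripper_width': -6.349109236357361e-07}
```

View pics/g1.png

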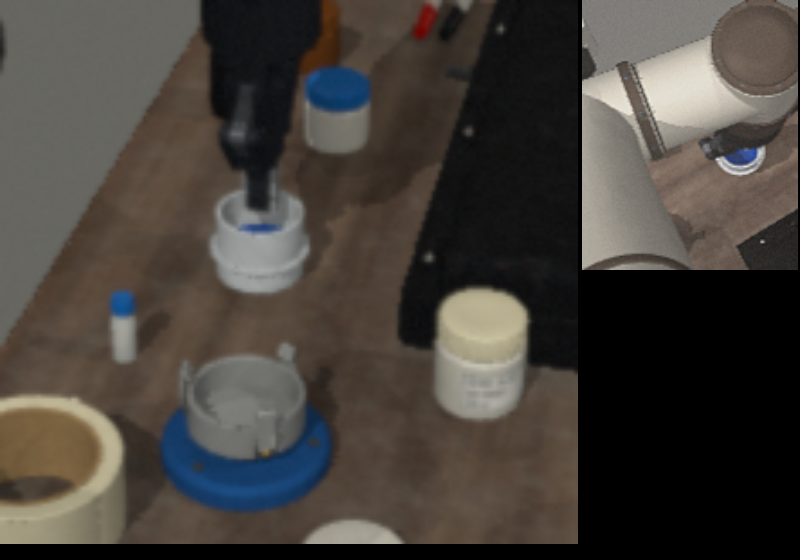

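The shut fingers ended up inside the cup at (260,205) in the crop: the pads gripped too high and slid over the rim. The cup is still upright. I'll lift out, open, check whether the cup shifted, and grip lower.

>>> {"api": "step_arm", "payload": {
  "rows": "0 0 -2 0 0 0;0 0 -5 0 0 0;0 0 -8 0 0 0;0 0 -8 0 0 0"
}}

```text
time: 4.0
tcp_pos: [0.5863, 0.0494, 0.1065]
eef_rot: [[-0.867, -0.498, 0.008], [-0.498, 0.867, 0.002], [-0.008, -0.003, -1.0]]
force: [1.2, -0.1, 1.0]
gripper_width: 0.0004
finger_force: 0.0
```

>>> {"api": "step_arm", "payload": {
  "rows": "0 0 0 0 0 0;0 0 0 0 0 0;0 0 0 0 0 0;0 0 0 0 0 0",
  "hand": 1
}}

```text
time: 4.4
tcp_pos: [0.5828, 0.0484, 0.1011]
eef_rot: [[-0.868, -0.497, -0.002], [-0.497, 0.868, -0.001], [0.002, 0.0, -1.0]]
force: [0.1, -0.1, 0.2]
gripper_width: 0.0577
finger_force: 0.0
```

Run:
```python
from m import *
s=capture('scene');old=cv2.imread('pics/scene0.png')[:,:,::-1];new=s['pixels']
for y0,y1,x0,x1 in((198,216,238,278),(186,216,238,278)):
    T=cv2.resize(old[y0:y1,x0:x1],None,fx=8,fy=8,interpolation=cv2.INTER_CUBIC)
    I=cv2.resize(new[y0-8:y1+8,x0-8:x1+8],None,fx=8,fy=8,interpolation=cv2.INTER_CUBIC)
    r=cv2.matchTemplate(I,T,cv2.TM_CCOEFF_NORMED);_,v,_,l=cv2.minMaxLoc(r);d=(np.array(l)-64)/8
    p0=proj(s,(.5817,.0487,.02));p1=plane(s,p0+d,.02);print(v,d,p1)
save(s,'s2');go([p1[0],p1[1],.014],(-.5,.87));o=observe();print(o['tcp_pos'],o['gripper_width'])
a=cv2.resize(new[130:290,180:350],None,fx=3.7,fy=3.7,interpolation=cv2.INTER_CUBIC)
cv2.imwrite('pics/c3.png',a[:,:,::-1])
```

```text
0.9948932528495789 [-1.    2.25] [0.5769116 0.0568719 0.02     ]
0.9941985607147217 [-1.    2.25] [0.5769116 0.0568719 0.02     ]
shift [0.09 1.03 8.73] turn [ 0.02 -0.1  -0.07]
[0.58300554 0.04844915 0.10129661] 0.06587362554961244
```

View pics/c3.png

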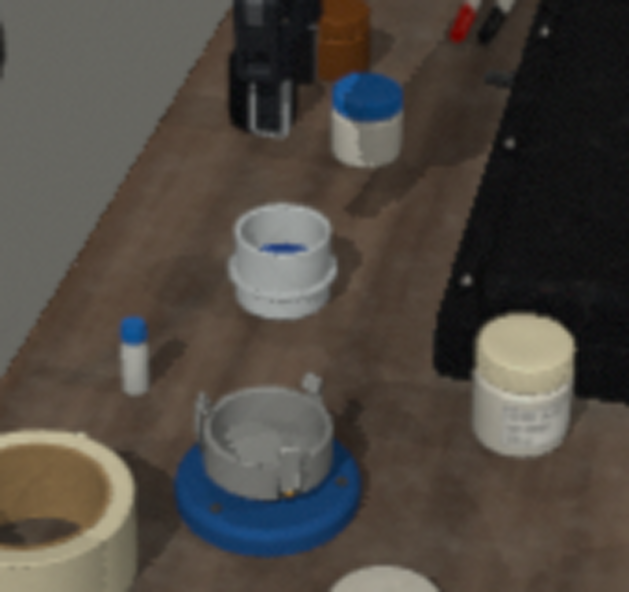

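The cup is upright at (283,260) in the crop, about 1 cm along tool +y from before; nothing else moved. I'll retry with a lower grip.

>>> {"api": "step_arm", "payload": {
  "rows": "0.1 1 0 0 0 0;0.1 1 3 0 0 0;0.1 1 6 0 0 0;0.1 1 8.8 0 0 0;0.1 1 8.8 0 0 0"
}}

```text
time: 4.95
tcp_pos: [0.574, 0.0562, 0.0104]
eef_rot: [[-0.868, -0.497, -0.009], [-0.497, 0.868, -0.002], [0.009, 0.002, -1.0]]
force: [-0.1, -0.3, -0.2]
gripper_width: 0.0851
finger_force: 0.0
```

>>> {"api": "step_arm", "payload": {
  "rows": "0 0 0 0 0 0;0 0 0 0 0 0;0 0 0 0 0 0"
}}

```text
time: 5.25
tcp_pos: [0.5787, 0.0573, 0.016]
eef_rot: [[-0.867, -0.497, 0.003], [-0.497, 0.867, 0.001], [-0.003, -0.001, -1.0]]
force: [0.3, 0.7, 0.3]
gripper_width: 0.0856
finger_force: 0.0
```

>>> {"api": "step_arm", "payload": {
  "rows": "0 0 0 0 0 0;0 0 0 0 0 0",
  "hand": 0.2
}}

```text
time: 5.45
tcp_pos: [0.578, 0.0569, 0.0151]
eef_rot: [[-0.868, -0.497, 0.001], [-0.497, 0.868, 0.001], [-0.002, -0.0, -1.0]]
force: [-0.2, 0.4, 0.1]
gripper_width: 0.0593
finger_force: 0.0
```

>>> {"api": "step_arm", "payload": {
  "rows": "0 0 0 0 0 0;0 0 0 0 0 0"
}}

```text
time: 5.65
tcp_pos: [0.5785, 0.0569, 0.0156]
eef_rot: [[-0.867, -0.498, 0.002], [-0.498, 0.867, 0.0], [-0.002, -0.001, -1.0]]
force: [-1.0, -0.4, 5.7]
gripper_width: 0.0558
finger_force: 64.2
```

>>> {"api": "step_arm", "payload": {
  "rows": "0 0 0 0 0 0;0 0 0 0 0 0;0 0 0 0 0 0",
  "hand": 0
}}

```text
time: 5.95
tcp_pos: [0.5785, 0.0569, 0.0156]
eef_rot: [[-0.867, -0.498, 0.002], [-0.498, 0.867, 0.0], [-0.002, -0.001, -1.0]]
force: [-1.4, -0.3, 5.7]
gripper_width: 0.056
finger_force: 64.2
```

Run:
```python
from m import *
s=capture('scene');new=s['pixels']
a=cv2.resize(new[130:230,200:320],None,fx=5,fy=5,interpolation=cv2.INTER_CUBIC)
cv2.imwrite('pics/c4.png',a[:,:,::-1]);print(observe()['force'],observe()['gripper_width'])
```

```text
[-0.91353945  0.43085643  5.57104775] 0.05593012410536316
```

View pics/c4.png

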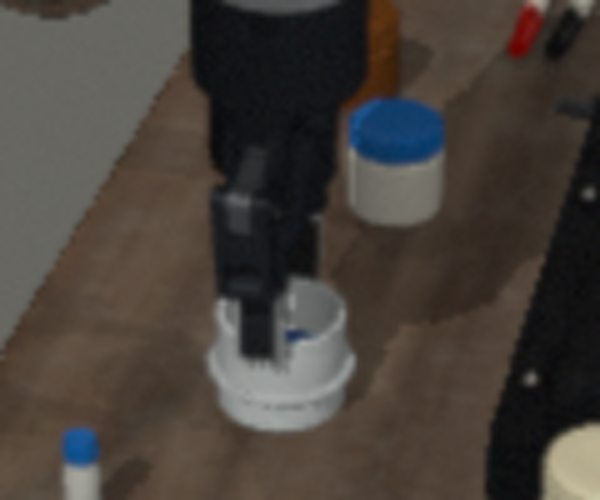

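The pads now hold the wall just above the collar at (263,340) and the cup is upright. Next I lift it and carry it over.

>>> {"api": "step_arm", "payload": {
  "rows": "0 0 -1 0 0 0;0 0 -4 0 0 0;0 0 -8 0 0 0;0 0 -11 0 0 0;0 0 -11 0 0 0",
  "hand": -1
}}

```text
time: 6.5
tcp_pos: [0.5806, 0.0575, 0.1297]
eef_rot: [[-0.867, -0.498, 0.01], [-0.498, 0.867, 0.003], [-0.01, -0.003, -1.0]]
force: [0.0, 0.3, -1.1]
gripper_width: 0.0555
finger_force: 64.2
```

>>> {"api": "step_arm", "payload": {
  "rows": "0.8 3.5 0 0 0 0;1.6 7.4 0 0 0 0;2.5 11.1 0 0 0 0;3.4 14.8 0 0 0 0;4.2 18.5 0 0 0 0"
}}

```text
time: 7.0
tcp_pos: [0.4471, 0.1966, 0.1234]
eef_rot: [[-0.868, -0.496, -0.002], [-0.496, 0.868, -0.001], [0.002, 0.0, -1.0]]
force: [0.3, 0.4, -2.0]
gripper_width: 0.0561
finger_force: 64.2
```

>>> {"api": "step_arm", "payload": {
  "rows": "0 0 0 0 0 0;0 0 0 0 0 0;0 0 0 0 0 0"
}}

```text
time: 7.3
tcp_pos: [0.4492, 0.1958, 0.1238]
eef_rot: [[-0.868, -0.497, -0.001], [-0.497, 0.868, -0.001], [0.001, -0.0, -1.0]]
force: [-0.2, -0.2, -1.7]
gripper_width: 0.0561
finger_force: 64.3
```

Run:
```python
from m import *
s=capture('scene');new=s['pixels'];o=observe();print(o['tcp_pos'],o['gripper_width'],o['force'],o['eef_rot'])
go([.4493,.1966,.10],(-.5,.87))
p=o['tcp_pos'];b=np.array([p[0],p[1],p[2]-.0156])
def pp(q): return ((proj(s,q)-[200,160]+.5)*5-.5).round(1)
def ext(c,r,z):
    a=np.linspace(0,2*np.pi,72);P=np.array([pp((c[0]+r*np.cos(t),c[1]+r*np.sin(t),z)) for t in a]);return P.min(0),P.max(0)
for n,r,z in(('rim',.029,.048),('col',.033,.02),('foot',.027,0)):print(n,ext(b,r,b[2]+z))
save(s,'s5')
a=cv2.resize(new[160:280,200:320],None,fx=5,fy=5,interpolation=cv2.INTER_CUBIC)
cv2.imwrite('pics/c5.png',a[:,:,::-1])
```

```text
[0.44941986 0.19563794 0.12382966] 0.05575615849886715 [-1.33722573  0.00281311 -1.89475528] [[-8.68280638e-01 -4.96072853e-01 -6.76151659e-04]
 [-4.96072572e-01  8.68280891e-01 -5.46013868e-04]
 [ 8.57952222e-04 -1.38672977e-04 -9.99999622e-01]]
shift [-0.04  0.09  2.38] turn [-0.01 -0.05 -0.15]
rim (array([186.8, 144.2]), array([345.2, 231.3]))
col (array([177.3, 200.4]), array([354.9, 301.4]))
foot (array([194.3, 252.3]), array([338., 336.]))
```

View pics/c5.png

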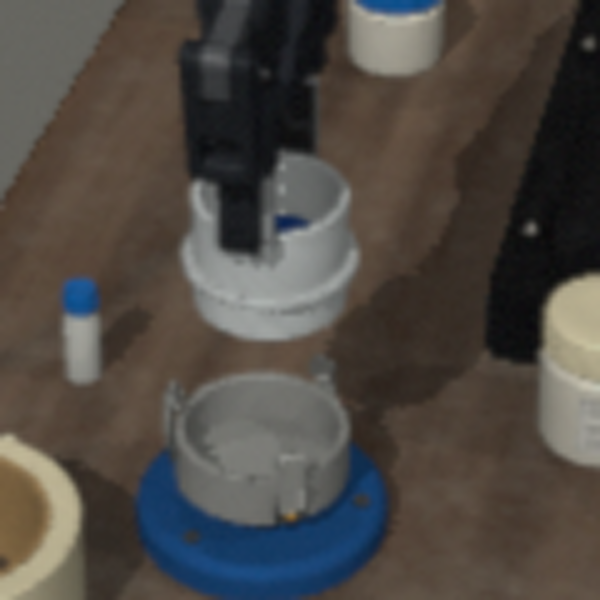

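The cup hangs upright at (270,250) and the canister axis is at (262,440) in the crop. The cup needs about 3 mm towards image left, roughly −x in the tool frame. I'll correct that and lower it.

>>> {"api": "step_arm", "payload": {
  "rows": "-0.25 0.1 0 0 0 0;-0.25 0.1 2 0 0 0;-0.25 0.1 4 0 0 0;-0.25 0.1 5 0 0 0;-0.25 0.1 5 0 0 0"
}}

```text
time: 7.85
tcp_pos: [0.4504, 0.1974, 0.0727]
eef_rot: [[-0.868, -0.496, -0.003], [-0.496, 0.868, -0.002], [0.004, -0.001, -1.0]]
force: [-0.4, -0.5, -1.4]
gripper_width: 0.0554
finger_force: 64.3
```

>>> {"api": "step_arm", "payload": {
  "rows": "0 0 0.3 0 0 0;0 0 0.6 0 0 0;0 0 0.9 0 0 0;0 0 1.2 0 0 0;0 0 1.2 0 0 0"
}}

```text
time: 8.35
tcp_pos: [0.4507, 0.1984, 0.062]
eef_rot: [[-0.868, -0.497, -0.0], [-0.497, 0.868, -0.0], [0.0, -0.0, -1.0]]
force: [0.4, -1.0, -1.3]
gripper_width: 0.0559
finger_force: 64.3
```

Run:
```python
from h import *
o=observe();print(o['tcp_pos'],o['force'],o['torque'])
```

```text
[0.45065129 0.19839931 0.06199756] [ 0.38459699 -0.97909698 -1.25190295] [ 0.011855   -0.02682436 -0.05846878]
```

>>> {"api": "step_arm", "payload": {
  "rows": "0 0 0.2 0 0 0;0 0 0.4 0 0 0;0 0 0.6 0 0 0;0 0 0.6 0 0 0;0 0 0.6 0 0 0"
}}

```text
time: 8.85
tcp_pos: [0.4508, 0.1985, 0.0561]
eef_rot: [[-0.868, -0.497, -0.0], [-0.497, 0.868, -0.0], [0.0, -0.0, -1.0]]
force: [0.0, 0.5, -1.2]
gripper_width: 0.0555
finger_force: 64.3
```

>>> {"api": "step_arm", "payload": {
  "rows": "0 0 0.1 0 0 0;0 0 0.2 0 0 0;0 0 0.3 0 0 0;0 0 0.3 0 0 0"
}}

```text
time: 9.25
tcp_pos: [0.4513, 0.1985, 0.0534]
eef_rot: [[-0.868, -0.497, 0.001], [-0.497, 0.868, 0.0], [-0.001, -0.0, -1.0]]
force: [1.2, -1.9, -1.6]
gripper_width: 0.0562
finger_force: 64.5
```

>>> {"api": "step_arm", "payload": {
  "rows": "0 0 0.1 0 0 0;0 0 0.2 0 0 0;0 0 0.3 0 0 0;0 0 0.3 0 0 0"
}}

```text
time: 9.65
tcp_pos: [0.4513, 0.1986, 0.0505]
eef_rot: [[-0.867, -0.497, 0.001], [-0.497, 0.867, 0.0], [-0.001, -0.0, -1.0]]
force: [2.6, -3.0, 4.1]
gripper_width: 0.0558
finger_force: 64.9
```

Run:
```python
from m import *
s=capture('scene');new=s['pixels'];o=observe();print(o['tcp_pos'],o['force'],o['torque'])
a=cv2.resize(new[190:290,210:310],None,fx=6,fy=6,interpolation=cv2.INTER_CUBIC)
cv2.imwrite('pics/c6.png',a[:,:,::-1])
```

```text
[0.451275   0.19859974 0.05047933] [ 3.04629465 -2.08210871  4.03062305] [-0.76181152 -0.80019516 -0.01804294]
```

View pics/c6.png

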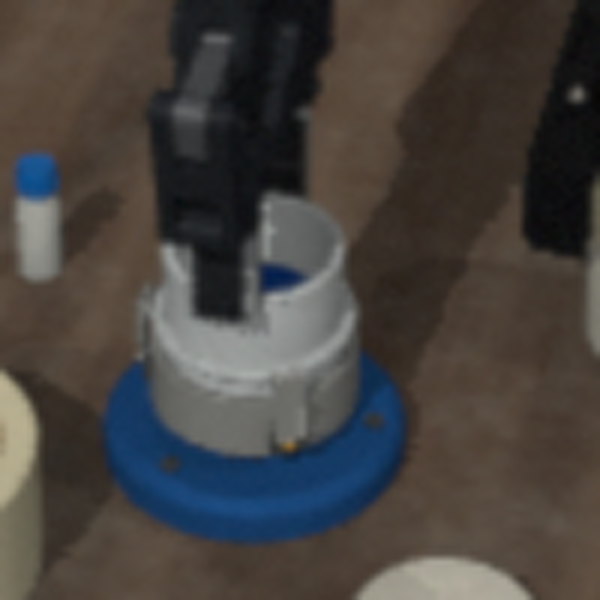

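The cup sits on the clip heads at (255,340), with the near clip at (290,400) and the left clip at (148,320). The fingertips are clear of both, so I'll press straight down while still holding the cup level.

>>> {"api": "step_arm", "payload": {
  "rows": "0 -0.1 0.2 0 0 0;0 -0.1 0.4 0 0 0;0 -0.1 0.6 0 0 0;0 -0.1 0.6 0 0 0"
}}

```text
time: 10.1
tcp_pos: [0.4518, 0.1983, 0.0447]
eef_rot: [[-0.867, -0.498, 0.001], [-0.498, 0.867, 0.001], [-0.002, 0.0, -1.0]]
force: [-0.1, -0.5, 6.3]
gripper_width: 0.0558
finger_force: 65.1
```

>>> {"api": "step_arm", "payload": {
  "rows": "0 0 0.1 0 0 0;0 0 0.2 0 0 0;0 0 0.3 0 0 0;0 0 0.3 0 0 0"
}}

```text
time: 10.5
tcp_pos: [0.4514, 0.1981, 0.0412]
eef_rot: [[-0.868, -0.497, 0.0], [-0.497, 0.868, 0.001], [-0.001, 0.0, -1.0]]
force: [0.1, 0.9, 4.2]
gripper_width: 0.0556
finger_force: 66.7
```

>>> {"api": "step_arm", "payload": {
  "rows": "0 0 0.1 0 0 0;0 0 0.2 0 0 0;0 0 0.2 0 0 0"
}}

```text
time: 10.8
tcp_pos: [0.4514, 0.1981, 0.0395]
eef_rot: [[-0.867, -0.497, 0.0], [-0.497, 0.867, 0.001], [-0.0, 0.0, -1.0]]
force: [-1.6, 0.9, 6.8]
gripper_width: 0.0557
finger_force: 67.0
```

>>> {"api": "step_arm", "payload": {
  "rows": "0 0 0.1 0 0 0;0 0 0.2 0 0 0;0 0 0.2 0 0 0"
}}

```text
time: 11.1
tcp_pos: [0.4515, 0.1982, 0.0394]
eef_rot: [[-0.867, -0.498, 0.001], [-0.498, 0.867, 0.0], [-0.001, 0.0, -1.0]]
force: [-5.3, -0.6, 20.9]
gripper_width: 0.0559
finger_force: 68.5
```

>>> {"api": "step_arm", "payload": {
  "rows": "0 0 -0.2 0 0 0;0 0 -0.4 0 0 0;0 0 -0.5 0 0 0;0 0 -0.5 0 0 0"
}}

```text
time: 11.5
tcp_pos: [0.4514, 0.1981, 0.0422]
eef_rot: [[-0.868, -0.497, 0.0], [-0.497, 0.868, 0.001], [-0.001, 0.0, -1.0]]
force: [-1.4, 2.7, 4.0]
gripper_width: 0.0558
finger_force: 66.7
```

>>> {"api": "step_arm", "payload": {
  "rows": "0 0 0 0 0 0;0 0 0 0 0 0;0 0 0 0 0 0;0 0 0 0 0 0;0 0 0 0 0 0",
  "hand": 0.8
}}

```text
time: 12.0
tcp_pos: [0.4511, 0.1974, 0.0419]
eef_rot: [[-0.868, -0.497, -0.001], [-0.497, 0.868, -0.0], [0.001, -0.0, -1.0]]
force: [0.1, 0.4, -0.1]
gripper_width: 0.077
finger_force: 0.0
```

>>> {"api": "step_arm", "payload": {
  "rows": "0 0 -1 0 0 0;0 0 -3 0 0 0;0 0 -7 0 0 0;0 0 -11 0 0 0;0 0 -11 0 0 0"
}}

```text
time: 12.5
tcp_pos: [0.4548, 0.1999, 0.1588]
eef_rot: [[-0.867, -0.498, 0.011], [-0.498, 0.867, 0.008], [-0.013, 0.001, -1.0]]
force: [0.9, 0.2, -0.6]
gripper_width: 0.0771
finger_force: 0.0
```

>>> {"api": "step_arm", "payload": {
  "rows": "-1 -4.5 0 0 0 0;-2 -9 0 0 0 0;-3 -13.5 0 0 0 0;-4 -18 0 0 0 0;-4 -18 0 0 0 0",
  "hand": 1
}}

```text
time: 13.0
tcp_pos: [0.5781, 0.0577, 0.1517]
eef_rot: [[-0.87, -0.492, 0.0], [-0.492, 0.87, -0.001], [0.0, -0.001, -1.0]]
force: [-0.6, -0.1, 0.3]
gripper_width: 0.0856
finger_force: 0.0
```

Run:
```python
from m import *
s=capture('scene');t=capture('top');new=s['pixels'];save(t,'t7');save(s,'s7')
a=cv2.resize(new[130:290,200:310],None,fx=3.6,fy=3.6,interpolation=cv2.INTER_CUBIC)
b=cv2.resize(t['pixels'][200:300,180:280],None,fx=4,fy=4,interpolation=cv2.INTER_CUBIC)
im=np.zeros((580,800,3),np.uint8);im[:576,:396]=a;im[:400,400:]=b
cv2.imwrite('pics/c7.png',im[:,:,::-1])
go([.6549,-.107,.12],(-.5,.87));print(observe()['time'])
```

```text
shift [  1.37 -18.47   3.16] turn [ 0.03 -0.06 -0.21]
13.1
```

View pics/c7.png

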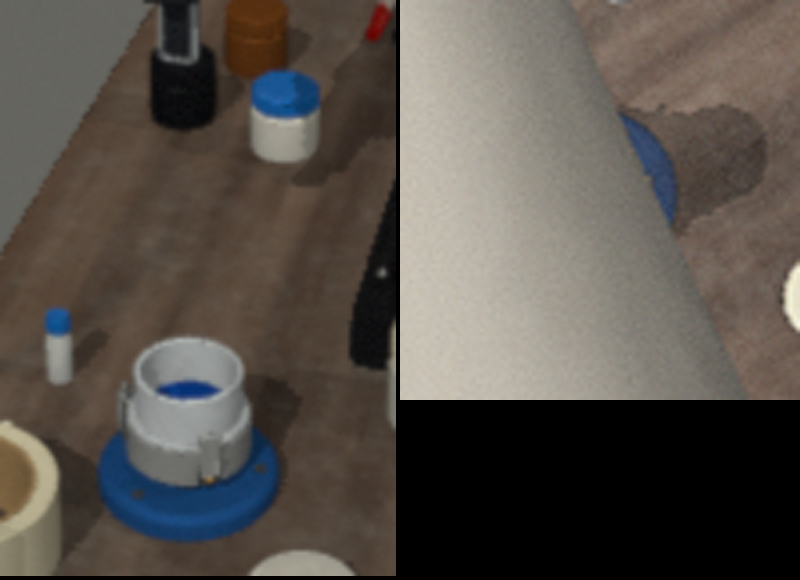

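The cup stands level and seated at (188,410) in the left crop, with the clips snapped over its collar at (210,440) and (122,400). The jar at (285,115) hasn't moved. Next I'll fetch the jar.

>>> {"api": "step_arm", "payload": {
  "rows": "0.3 -4 0.6 0 0 0;0.6 -8 1.2 0 0 0;0.9 -12 1.8 0 0 0;1.2 -16 2.4 0 0 0;1.4 -18.5 3.2 0 0 0"
}}

```text
time: 13.6
tcp_pos: [0.6558, -0.1068, 0.1204]
eef_rot: [[-0.867, -0.498, 0.001], [-0.498, 0.867, -0.0], [-0.001, -0.0, -1.0]]
force: [0.1, -0.1, -0.4]
gripper_width: 0.0854
finger_force: 0.0
```

>>> {"api": "step_arm", "payload": {
  "rows": "0 0 0 0 0 0;0 0 0 0 0 0;0 0 0 0 0 0"
}}

```text
time: 13.9
tcp_pos: [0.6551, -0.1045, 0.1208]
eef_rot: [[-0.867, -0.499, 0.0], [-0.499, 0.867, 0.0], [-0.0, -0.0, -1.0]]
force: [-0.8, -0.0, -1.2]
gripper_width: 0.0854
finger_force: 0.0
```

Run:
```python
from m import *
s=capture('scene')
go([.6549,-.107,.018],(-.5,.87))
def ext(c,r,z):
    a=np.linspace(0,2*np.pi,72);P=np.array([proj(s,(c[0]+r*np.cos(t),c[1]+r*np.sin(t),z)) for t in a])
    P=(P-[200,130]+.5)*3.6-.5;return P.min(0).round(1),P.max(0).round(1)
print('obs rim L133 R246 T340')
for z in(.078,.086):print(z,ext((.4497,.1975),.029,z))
q=blobs(s,*B,(240,230,265,252),5);print([cv2.boundingRect(w) for w in q])
t=capture('top')
for w in blobs(t,*B,(205,225,250,272),5)[:3]:print('top',cv2.boundingRect(w),circ(t,w,.052),cv2.contourArea(w))
```

```text
shift [ 0.16 -0.2  10.3 ] turn [-0.01  0.04  0.05]
obs rim L133 R246 T340
0.078 (array([134. , 334.4]), array([243.5, 400.4]))
0.086 (array([133.7, 322.4]), array([243.7, 388.1]))
[(244, 236, 17, 5)]
top (207, 228, 42, 42) (array([0.4467, 0.1929]), np.float64(92.9)) 432.5
top (215, 237, 21, 20) (array([0.4504, 0.1979]), np.float64(44.5)) 293.0
```

>>> {"api": "step_arm", "payload": {
  "rows": "0.15 -0.2 1.5 0 0 0;0.15 -0.2 4 0 0 0;0.15 -0.2 6.5 0 0 0;0.15 -0.2 8 0 0 0;0.15 -0.2 8.5 0 0 0"
}}

```text
time: 14.5
tcp_pos: [0.654, -0.1079, 0.0337]
eef_rot: [[-0.867, -0.498, -0.003], [-0.498, 0.867, -0.0], [0.003, 0.001, -1.0]]
force: [0.5, 0.4, 0.2]
gripper_width: 0.0852
finger_force: 0.0
```

>>> {"api": "step_arm", "payload": {
  "rows": "0 0 0.4 0 0 0;0 0 0.8 0 0 0;0 0 1.2 0 0 0;0 0 1.6 0 0 0;0 0 1.8 0 0 0"
}}

```text
time: 15.0
tcp_pos: [0.655, -0.1086, 0.0171]
eef_rot: [[-0.868, -0.497, 0.0], [-0.497, 0.868, 0.0], [-0.0, 0.0, -1.0]]
force: [0.1, -0.3, -0.0]
gripper_width: 0.0854
finger_force: 0.0
```

>>> {"api": "step_arm", "payload": {
  "rows": "0 0 0 0 0 0;0 0 0 0 0 0;0 0 0 0 0 0"
}}

```text
time: 15.3
tcp_pos: [0.6553, -0.1086, 0.0174]
eef_rot: [[-0.868, -0.497, 0.0], [-0.497, 0.868, -0.0], [-0.0, -0.0, -1.0]]
force: [0.2, 0.7, 0.8]
gripper_width: 0.0852
finger_force: 0.0
```

Run:
```python
from h import *
go([.6549,-.107,.018],(-.5,.87));print(observe()['force'])
```

```text
shift [-0.05  0.16 -0.06] turn [-0.01  0.02 -0.07]
[0.22332576 0.71367739 0.84973073]
```

Nudge 1.5 mm in y, then close.

>>> {"api": "step_arm", "payload": {
  "rows": "-0.05 0.15 0 0 0 0;-0.05 0.15 0 0 0 0;-0.05 0.15 0 0 0 0"
}}

```text
time: 15.6
tcp_pos: [0.6548, -0.107, 0.0173]
eef_rot: [[-0.868, -0.497, 0.0], [-0.497, 0.868, 0.0], [-0.0, -0.0, -1.0]]
force: [-0.2, -0.2, -0.6]
gripper_width: 0.086
finger_force: 0.0
```

>>> {"api": "step_arm", "payload": {
  "rows": "0 0 0 0 0 0;0 0 0 0 0 0;0 0 0 0 0 0;0 0 0 0 0 0;0 0 0 0 0 0",
  "hand": 0
}}

```text
time: 16.1
tcp_pos: [0.6554, -0.1071, 0.0179]
eef_rot: [[-0.867, -0.497, 0.001], [-0.497, 0.867, -0.0], [-0.001, -0.001, -1.0]]
force: [0.3, 0.3, 3.4]
gripper_width: 0.0453
finger_force: 61.6
```

Run:
```python
from h import *
o=observe();print(o['tcp_pos'],o['force'],o['gripper_width'],o['finger_force'])
```

```text
[ 0.65535617 -0.1070518   0.01786676] [0.28806131 0.27885453 3.36973319] 0.04530036993903897 61.56424283981323
```

>>> {"api": "step_arm", "payload": {
  "rows": "0 0 -1 0 0 0;0 0 -4 0 0 0;0 0 -8 0 0 0;0 0 -12 0 0 0;0 0 -13 0 0 0",
  "hand": -1
}}

```text
time: 16.6
tcp_pos: [0.6575, -0.1074, 0.1534]
eef_rot: [[-0.867, -0.498, 0.01], [-0.498, 0.867, -0.001], [-0.008, -0.006, -1.0]]
force: [-0.4, 0.2, -0.1]
gripper_width: 0.0452
finger_force: 61.4
```

>>> {"api": "step_arm", "payload": {
  "rows": "0.2 3 0 0 0 0;0.5 7 0 0 0 0;0.8 11 0 0 0 0;1.1 15 0 0 0 0;1.4 19 0 0 0 0"
}}

```text
time: 17.1
tcp_pos: [0.5465, 0.0517, 0.1468]
eef_rot: [[-0.868, -0.497, -0.001], [-0.497, 0.868, -0.0], [0.001, 0.001, -1.0]]
force: [0.7, 0.2, -0.3]
gripper_width: 0.0451
finger_force: 61.4
```

>>> {"api": "step_arm", "payload": {
  "rows": "0.3 4 0 0 0 0;0.6 8 0 0 0 0;0.9 12 0 0 0 0;1.1 16 0 0 0 0;1.2 17.6 0 0 0 0"
}}

```text
time: 17.6
tcp_pos: [0.4481, 0.1993, 0.1471]
eef_rot: [[-0.866, -0.499, -0.001], [-0.499, 0.866, 0.0], [0.001, 0.001, -1.0]]
force: [0.8, -0.7, -0.8]
gripper_width: 0.045
finger_force: 61.5
```

>>> {"api": "step_arm", "payload": {
  "rows": "0 0 0 0 0 0;0 0 0 0 0 0;0 0 0 0 0 0"
}}

```text
time: 17.9
tcp_pos: [0.4504, 0.1968, 0.147]
eef_rot: [[-0.868, -0.496, -0.001], [-0.496, 0.868, -0.0], [0.001, -0.0, -1.0]]
force: [-0.3, 0.2, -1.4]
gripper_width: 0.0455
finger_force: 61.5
```

Run:
```python
from m import *
o=observe();print(o['time'],o['tcp_pos'],o['force'],o['gripper_width'],o['finger_force'])
go([.4503,.198,.10],(-.5,.87))
s=capture('scene');save(s,'s8');p=o['tcp_pos']
# axis columns: jar white body (held) and cup white body, by row, over bright low-sat pixels
h=cv2.cvtColor(s['pixels'],cv2.COLOR_RGB2HSV)
u=proj(s,(p[0],p[1],p[2]))[0:2];print('proj jar bottom',proj(s,(p[0],p[1],p[2]-.018)),'cup rim',proj(s,(.4498,.198,.078)))
for r in range(185,262,3):
    m=np.where((h[r,225:285,1]<70)&(h[r,225:285,2]>95))[0]
    if len(m)>8: print(r,m.min()+225,m.max()+225,(m.min()+m.max())/2+225)
```

```text
17.9 [0.45038485 0.19681398 0.14700992] [-0.32632342  0.19926339 -1.42170578] 0.04545916336644586 61.47922396659851
shift [-0.05  0.11  4.7 ] turn [-0.01 -0.04 -0.13]
proj jar bottom [252.02230122 209.209652  ] cup rim [251.86091731 231.56566659]
200 239 264 251.5
203 239 264 251.5
206 239 274 256.5
209 239 264 251.5
212 240 263 251.5
215 243 260 251.5
224 245 261 253.0
227 239 265 252.0
230 237 267 252.0
233 236 267 251.5
236 234 266 250.0
239 233 266 249.5
242 233 268 250.5
245 235 269 252.0
248 235 268 251.5
251 237 266 251.5
254 237 263 250.0
257 237 260 248.5
260 238 260 249.0
```

>>> {"api": "step_arm", "payload": {
  "rows": "0.05 0.1 0.5 0 0 0;0.05 0.1 2 0 0 0;0.05 0.1 3.5 0 0 0;0.05 0.1 4.3 0 0 0;0.05 0.1 4.5 0 0 0"
}}

```text
time: 18.45
tcp_pos: [0.4489, 0.1973, 0.101]
eef_rot: [[-0.868, -0.496, -0.002], [-0.496, 0.868, -0.002], [0.003, -0.0, -1.0]]
force: [0.3, -0.8, -1.3]
gripper_width: 0.0452
finger_force: 61.5
```

>>> {"api": "step_arm", "payload": {
  "rows": "0 0 0.2 0 0 0;0 0 0.4 0 0 0;0 0 0.6 0 0 0;0 0 0.7 0 0 0;0 0 0.7 0 0 0"
}}

```text
time: 18.95
tcp_pos: [0.4493, 0.1982, 0.0953]
eef_rot: [[-0.868, -0.497, 0.0], [-0.497, 0.868, 0.0], [-0.0, 0.0, -1.0]]
force: [0.7, 0.2, -1.0]
gripper_width: 0.0454
finger_force: 61.5
```

Run:
```python
from h import *
o=observe();print(o['time'],o['tcp_pos'],o['force'],o['torque'])
```

```text
18.95 [0.44927115 0.19822005 0.09526216] [ 0.7263385   0.22648734 -0.97157698] [0.06932287 0.0473841  0.01178691]
```

>>> {"api": "step_arm", "payload": {
  "rows": "0 0 0.1 0 0 0;0 0 0.2 0 0 0;0 0 0.3 0 0 0;0 0 0.4 0 0 0;0 0 0.4 0 0 0"
}}

```text
time: 19.45
tcp_pos: [0.4492, 0.1981, 0.091]
eef_rot: [[-0.868, -0.497, -0.0], [-0.497, 0.868, -0.0], [0.0, -0.0, -1.0]]
force: [-0.0, 0.8, -0.9]
gripper_width: 0.045
finger_force: 61.5
```

Run:
```python
from h import *
o=observe();print(o['time'],o['tcp_pos'],o['force'],o['torque'])
```

```text
19.45 [0.44919055 0.19813805 0.09104076] [-0.03200344  0.79517369 -0.89850627] [-0.0143704   0.03274118  0.05398146]
```

>>> {"api": "step_arm", "payload": {
  "rows": "0 0 0.3 0 0 0;0 0 0.6 0 0 0;0 0 0.9 0 0 0;0 0 1.0 0 0 0;0 0 1.0 0 0 0"
}}

```text
time: 19.95
tcp_pos: [0.4492, 0.1981, 0.0809]
eef_rot: [[-0.868, -0.497, -0.0], [-0.497, 0.868, -0.0], [0.001, -0.0, -1.0]]
force: [-0.9, 0.5, -0.0]
gripper_width: 0.0451
finger_force: 61.5
```

>>> {"api": "step_arm", "payload": {
  "rows": "0 0 0.2 0 0 0;0 0 0.4 0 0 0;0 0 0.5 0 0 0;0 0 0.6 0 0 0;0 0 0.6 0 0 0"
}}

```text
time: 20.45
tcp_pos: [0.4492, 0.1981, 0.0751]
eef_rot: [[-0.868, -0.497, -0.0], [-0.497, 0.868, -0.0], [0.0, -0.0, -1.0]]
force: [-0.2, 0.7, -0.4]
gripper_width: 0.0448
finger_force: 61.5
```

>>> {"api": "step_arm", "payload": {
  "rows": "0 0 0.1 0 0 0;0 0 0.2 0 0 0;0 0 0.3 0 0 0;0 0 0.3 0 0 0"
}}

```text
time: 20.85
tcp_pos: [0.4492, 0.1981, 0.0721]
eef_rot: [[-0.868, -0.497, -0.0], [-0.497, 0.868, -0.0], [0.0, -0.0, -1.0]]
force: [0.6, 0.4, -0.3]
gripper_width: 0.0449
finger_force: 61.5
```

>>> {"api": "step_arm", "payload": {
  "rows": "0 0 0 0 0 0;0 0 0 0 0 0;0 0 0 0 0 0;0 0 0 0 0 0;0 0 0 0 0 0",
  "hand": 0.6
}}

```text
time: 21.35
tcp_pos: [0.4493, 0.1982, 0.0723]
eef_rot: [[-0.868, -0.497, 0.0], [-0.497, 0.868, 0.0], [-0.0, 0.0, -1.0]]
force: [0.1, 0.3, 0.8]
gripper_width: 0.0689
finger_force: 0.0
```

>>> {"api": "step_arm", "payload": {
  "rows": "0 0 -1 0 0 0;0 0 -3 0 0 0;0 0 -5 0 0 0;0 0 -6.5 0 0 0;0 0 -7 0 0 0"
}}

```text
time: 21.85
tcp_pos: [0.4503, 0.1989, 0.1446]
eef_rot: [[-0.867, -0.498, 0.004], [-0.498, 0.867, 0.003], [-0.004, 0.001, -1.0]]
force: [0.5, 0.6, -0.3]
gripper_width: 0.0684
finger_force: 0.0
```

>>> {"api": "step_arm", "payload": {
  "rows": "0 0 0 0 0 0;0 0 0 0 0 0;0 0 0 0 0 0;0 0 0 0 0 0;0 0 0 0 0 0",
  "hand": -1
}}

```text
time: 22.35
tcp_pos: [0.4491, 0.198, 0.1417]
eef_rot: [[-0.868, -0.497, -0.001], [-0.497, 0.868, -0.001], [0.001, -0.0, -1.0]]
force: [0.2, 0.1, -0.6]
gripper_width: 0.0001
finger_force: 0.0
```

Run:
```python
from m import *
o=observe();print(o['time'],o['tcp_pos'],o['force'],o['gripper_width'])
s=capture('scene');t=capture('top');save(s,'s9')
for w in blobs(s,*B,(230,195,275,250),5):print(cv2.boundingRect(w),cv2.contourArea(w))
def ext(c,r,z):
    a=np.linspace(0,2*np.pi,72);P=np.array([proj(s,(c[0]+r*np.cos(b),c[1]+r*np.sin(b),z)) for b in a]);return P.min(0).round(1),P.max(0).round(1)
for z in(.102,.110):print(z,ext((.4498,.198),.024,z))
for w in blobs(t,*B,(205,220,260,275),5):print('top',cv2.boundingRect(w),cv2.contourArea(w),circ(t,w,.102))
go([.4498,.198,.104],(-.5,.87))
```

```text
22.35 [0.44908998 0.19800446 0.14166275] [ 0.24499753  0.07506386 -0.62241836] 0.00012872977199140877
(239, 216, 25, 19) 363.0
0.102 (array([239.1, 214. ]), array([264.6, 229. ]))
0.11 (array([239. , 210.6]), array([264.6, 225.5]))
top (209, 232, 40, 38) 326.0 (array([0.4409, 0.1862]), np.float64(85.4))
top (218, 239, 15, 18) 99.5 (array([0.4469, 0.1959]), np.float64(40.1))
shift [-0.05 -0.04  3.79] turn [-0.01 -0.04 -0.07]
```

>>> {"api": "step_arm", "payload": {
  "rows": "-0.05 0 1 0 0 0;-0.05 0 2 0 0 0;-0.05 0 3 0 0 0;-0.05 0 3.4 0 0 0;-0.05 0 3.4 0 0 0"
}}

```text
time: 22.95
tcp_pos: [0.4492, 0.198, 0.1071]
eef_rot: [[-0.868, -0.497, -0.002], [-0.497, 0.868, -0.002], [0.002, -0.0, -1.0]]
force: [0.7, -0.6, -0.4]
gripper_width: -0.0002
finger_force: 0.0
```

>>> {"api": "step_arm", "payload": {
  "rows": "0 0 0.2 0 0 0;0 0 0.4 0 0 0;0 0 0.6 0 0 0;0 0 0.7 0 0 0;0 0 0.7 0 0 0"
}}

```text
time: 23.45
tcp_pos: [0.4497, 0.1984, 0.1012]
eef_rot: [[-0.868, -0.497, -0.0], [-0.497, 0.868, 0.0], [0.0, 0.0, -1.0]]
force: [0.1, 0.3, 0.1]
gripper_width: 0.0002
finger_force: 0.0
```

>>> {"api": "step_arm", "payload": {
  "rows": "0 0 0.1 0 0 0;0 0 0.2 0 0 0;0 0 0.3 0 0 0;0 0 0.3 0 0 0"
}}

```text
time: 23.85
tcp_pos: [0.4496, 0.1984, 0.0981]
eef_rot: [[-0.868, -0.497, -0.0], [-0.497, 0.868, -0.0], [0.0, -0.0, -1.0]]
force: [0.7, -0.5, 0.2]
gripper_width: -0.0
finger_force: 0.0
```

>>> {"api": "step_arm", "payload": {
  "rows": "0 0 0.1 0 0 0;0 0 0.2 0 0 0;0 0 0.2 0 0 0"
}}

```text
time: 24.15
tcp_pos: [0.4496, 0.1984, 0.096]
eef_rot: [[-0.868, -0.497, -0.0], [-0.497, 0.868, -0.0], [0.0, -0.0, -1.0]]
force: [0.4, -0.1, 0.7]
gripper_width: 0.0
finger_force: 0.0
```

>>> {"api": "step_arm", "payload": {
  "rows": "0 0 0.1 0 0 0;0 0 0.2 0 0 0;0 0 0.2 0 0 0"
}}

```text
time: 24.45
tcp_pos: [0.4496, 0.1984, 0.0941]
eef_rot: [[-0.868, -0.497, -0.0], [-0.497, 0.868, -0.0], [0.0, -0.0, -1.0]]
force: [-0.7, 0.3, -1.1]
gripper_width: -0.0001
finger_force: 0.0
```

>>> {"api": "step_arm", "payload": {
  "rows": "0 0 0.1 0 0 0;0 0 0.2 0 0 0;0 0 0.2 0 0 0"
}}

```text
time: 24.75
tcp_pos: [0.4496, 0.1983, 0.0921]
eef_rot: [[-0.868, -0.497, -0.0], [-0.497, 0.868, -0.0], [0.0, -0.0, -1.0]]
force: [0.1, -0.3, -0.6]
gripper_width: 0.0001
finger_force: 0.0
```

Run:
```python
from m import *
o=observe();print(o['time'],o['tcp_pos'],o['force'])
s=capture('scene');save(s,'s10')
for w in blobs(s,*B,(230,195,275,250),5):print(cv2.boundingRect(w),cv2.contourArea(w))
# fingertip: dark pixels column near axis
h=cv2.cvtColor(s['pixels'],cv2.COLOR_RGB2HSV)
for r in range(208,250,2):print(r,' '.join('%d/%d/%d'%tuple(h[r,c]) for c in (244,249,251,254,258)))
print(proj(s,o['tcp_pos']),proj(s,(.4498,.198,.102)))
```

```text
24.75 [0.4496248  0.19834848 0.09205215] [ 0.14264628 -0.27617364 -0.64267184]
(239, 217, 25, 18) 320.5
208 13/72/89 98/39/26 113/43/24 120/7/39 13/37/62
210 15/74/90 120/23/33 105/33/31 105/12/42 11/32/64
212 15/74/90 98/33/31 114/40/32 90/12/43 13/35/66
214 13/69/92 113/35/29 102/47/27 120/12/44 12/38/67
216 10/46/84 108/41/31 105/35/29 90/12/44 171/24/74
218 106/188/126 104/38/73 98/16/62 100/9/81 106/185/102
220 105/213/132 106/184/130 106/155/115 106/124/111 105/209/106
222 105/212/135 105/219/143 105/214/143 105/215/141 105/212/137
224 105/206/147 105/208/136 105/216/136 105/208/137 105/210/137
226 105/206/151 105/210/137 105/213/138 105/204/139 105/210/141
228 105/213/157 106/199/146 105/204/144 105/206/147 105/212/147
230 104/224/139 105/210/157 105/219/163 104/223/159 104/226/131
232 105/213/129 104/227/139 104/228/142 104/226/141 104/228/133
234 103/21/148 105/188/134 105/202/134 105/205/132 107/71/133
236 26/27/153 42/13/193 41/15/192 24/22/188 23/25/166
238 24/25/154 24/25/165 26/23/166 24/25/161 24/25/142
240 75/6/163 28/19/160 25/20/163 23/19/161 40/10/155
242 75/7/151 68/6/161 83/6/168 60/5/161 80/5/148
244 80/5/153 75/7/156 70/5/158 78/8/159 75/7/152
246 70/5/152 83/7/156 70/5/157 83/6/157 90/3/148
248 83/7/154 75/6/157 83/7/154 83/7/154 80/5/146
[251.78079308 225.74895255] [251.83208165 221.37793993]
```

>>> {"api": "step_arm", "payload": {
  "rows": "0 0 0.1 0 0 0;0 0 0.2 0 0 0;0 0 0.3 0 0 0;0 0 0.3 0 0 0"
}}

```text
time: 25.2
tcp_pos: [0.4496, 0.1983, 0.089]
eef_rot: [[-0.868, -0.497, -0.0], [-0.497, 0.868, -0.0], [0.0, -0.0, -1.0]]
force: [0.1, 0.0, 0.2]
gripper_width: 0.0001
finger_force: 0.0
```

>>> {"api": "step_arm", "payload": {
  "rows": "0 0 0.1 0 0 0;0 0 0.2 0 0 0;0 0 0.3 0 0 0;0 0 0.3 0 0 0"
}}

```text
time: 25.6
tcp_pos: [0.4496, 0.1983, 0.086]
eef_rot: [[-0.868, -0.497, -0.0], [-0.497, 0.868, -0.0], [0.0, -0.0, -1.0]]
force: [1.0, -0.2, 0.7]
gripper_width: -0.0
finger_force: 0.0
```

>>> {"api": "step_arm", "payload": {
  "rows": "0 0 0.1 0 0 0;0 0 0.2 0 0 0;0 0 0.2 0 0 0"
}}

```text
time: 25.9
tcp_pos: [0.4496, 0.1983, 0.0841]
eef_rot: [[-0.868, -0.497, -0.0], [-0.497, 0.868, -0.0], [0.0, -0.0, -1.0]]
force: [-0.6, -0.6, -0.5]
gripper_width: 0.0
finger_force: 0.0
```

>>> {"api": "step_arm", "payload": {
  "rows": "0 0 0.1 0 0 0;0 0 0.2 0 0 0;0 0 0.2 0 0 0"
}}

```text
time: 26.2
tcp_pos: [0.4496, 0.1983, 0.082]
eef_rot: [[-0.868, -0.497, -0.0], [-0.497, 0.868, -0.0], [0.0, -0.0, -1.0]]
force: [-0.3, 0.1, -0.1]
gripper_width: 0.0
finger_force: 0.0
```

Run:
```python
from m import *
o=observe();print(o['time'],o['tcp_pos'],o['force'])
s=capture('scene');save(s,'s11')
for w in blobs(s,*B,(230,195,275,250),5):print(cv2.boundingRect(w),cv2.contourArea(w))
h=cv2.cvtColor(s['pixels'],cv2.COLOR_RGB2HSV)
for r in range(216,240,1):print(r,' '.join('%d/%d/%d'%tuple(h[r,c]) for c in (241,249,251,254,258)))
```

```text
26.2 [0.44962114 0.19834    0.08204324] [-0.34679855  0.11793734 -0.14205553]
(239, 218, 25, 17) 260.0
216 13/81/91 108/41/31 105/34/30 90/6/46 10/25/62
217 13/78/91 110/26/29 108/41/31 120/5/51 107/29/61
218 6/41/88 100/29/26 96/47/27 110/14/54 108/84/70
219 112/79/97 98/35/29 107/60/30 90/12/44 107/85/78
220 107/159/117 90/18/28 108/40/32 105/24/43 107/135/81
221 105/201/128 102/43/30 90/47/27 105/11/45 106/167/84
222 105/210/131 105/28/54 90/25/41 100/14/54 106/193/98
223 105/209/134 107/41/99 107/49/84 100/30/76 105/207/112
224 105/204/139 106/170/123 106/144/122 107/71/115 105/213/132
225 105/201/147 105/213/128 105/206/135 106/178/135 105/213/138
226 105/215/145 105/208/137 105/209/138 106/204/140 105/208/141
227 105/215/139 105/204/141 105/206/140 105/208/140 105/212/143
228 105/221/137 106/199/146 106/200/144 105/210/146 105/215/146
229 105/217/127 105/199/156 105/209/151 105/208/153 104/227/145
230 105/194/125 105/207/158 105/219/162 104/221/158 104/231/130
231 106/146/124 105/219/142 104/225/143 104/228/142 104/238/132
232 106/56/131 105/222/138 105/223/142 104/228/140 104/230/132
233 23/15/154 104/225/135 105/220/139 104/233/137 106/190/129
234 24/26/156 106/185/135 105/201/133 105/201/132 107/72/134
235 23/28/145 106/73/143 107/80/134 108/73/132 24/21/171
236 23/23/142 41/15/193 38/15/192 24/22/187 23/26/165
237 30/14/144 32/18/183 36/19/189 23/26/180 22/26/145
238 50/5/154 26/23/165 23/24/167 24/25/161 24/27/142
239 68/7/153 23/25/162 24/25/161 23/28/157 25/21/144
```

>>> {"api": "step_arm", "payload": {
  "rows": "0 0 0.1 0 0 0;0 0 0.2 0 0 0;0 0 0.2 0 0 0"
}}

```text
time: 26.55
tcp_pos: [0.4498, 0.1985, 0.0803]
eef_rot: [[-0.868, -0.497, 0.0], [-0.497, 0.868, 0.0], [-0.0, -0.0, -1.0]]
force: [-0.9, -0.1, 1.9]
gripper_width: 0.0001
finger_force: 0.9
```

>>> {"api": "step_arm", "payload": {
  "rows": "0 0 0.1 0 0 0;0 0 0.2 0 0 0;0 0 0.2 0 0 0"
}}

```text
time: 26.85
tcp_pos: [0.4498, 0.1985, 0.0783]
eef_rot: [[-0.868, -0.497, 0.0], [-0.497, 0.868, 0.0], [-0.0, -0.0, -1.0]]
force: [-0.7, -0.0, 2.3]
gripper_width: -0.0
finger_force: 1.5
```

>>> {"api": "step_arm", "payload": {
  "rows": "0 0 0.1 0 0 0;0 0 0.2 0 0 0;0 0 0.2 0 0 0"
}}

```text
time: 27.15
tcp_pos: [0.4498, 0.1985, 0.0763]
eef_rot: [[-0.868, -0.497, 0.0], [-0.497, 0.868, 0.0], [-0.0, -0.0, -1.0]]
force: [-1.0, -0.3, 4.0]
gripper_width: 0.0001
finger_force: 2.1
```

Contact came at about 0.081, so the canister is sinking; I'll continue to the stop.

>>> {"api": "step_arm", "payload": {
  "rows": "0 0 0.1 0 0 0;0 0 0.2 0 0 0;0 0 0.2 0 0 0"
}}

```text
time: 27.45
tcp_pos: [0.4499, 0.1985, 0.0749]
eef_rot: [[-0.867, -0.498, 0.001], [-0.498, 0.867, 0.0], [-0.0, -0.0, -1.0]]
force: [-2.3, -0.8, 8.4]
gripper_width: -0.0001
finger_force: 4.4
```

>>> {"api": "step_arm", "payload": {
  "rows": "0 0 0.05 0 0 0;0 0 0.1 0 0 0;0 0 0.1 0 0 0"
}}

```text
time: 27.75
tcp_pos: [0.45, 0.1986, 0.0749]
eef_rot: [[-0.867, -0.498, 0.001], [-0.498, 0.867, 0.0], [-0.001, -0.0, -1.0]]
force: [-4.2, -1.8, 14.6]
gripper_width: 0.0
finger_force: 7.4
```

>>> {"api": "step_arm", "payload": {
  "rows": "0 0 0 0 0 0;0 0 0 0 0 0;0 0 0 0 0 0;0 0 0 0 0 0;0 0 0 0 0 0"
}}

```text
time: 28.25
tcp_pos: [0.45, 0.1986, 0.0749]
eef_rot: [[-0.867, -0.498, 0.001], [-0.498, 0.867, 0.0], [-0.001, -0.0, -1.0]]
force: [-5.0, -0.6, 15.5]
gripper_width: -0.0002
finger_force: 7.4
```

>>> {"api": "step_arm", "payload": {
  "rows": "0 0 0 0 0 0;0 0 0 0 0 0;0 0 0 0 0 0;0 0 0 0 0 0;0 0 0 0 0 0"
}}

```text
time: 28.75
tcp_pos: [0.45, 0.1986, 0.0749]
eef_rot: [[-0.867, -0.498, 0.001], [-0.498, 0.867, 0.0], [-0.001, -0.0, -1.0]]
force: [-4.4, -0.9, 14.2]
gripper_width: 0.0
finger_force: 7.4
```

>>> {"api": "step_arm", "payload": {
  "rows": "0 0 -0.2 0 0 0;0 0 -0.4 0 0 0;0 0 -0.6 0 0 0;0 0 -0.8 0 0 0;0 0 -1.2 0 0 0"
}}

```text
time: 29.25
tcp_pos: [0.4492, 0.198, 0.0846]
eef_rot: [[-0.868, -0.497, -0.002], [-0.497, 0.868, -0.001], [0.002, -0.0, -1.0]]
force: [-0.3, 0.2, 0.0]
gripper_width: 0.0001
finger_force: 0.0
```

>>> {"api": "step_arm", "payload": {
  "rows": "0 0 -1 0 0 0;0 0 -3 0 0 0;0 0 -6 0 0 0;0 0 -9 0 0 0;0 0 -10 0 0 0"
}}

```text
time: 29.75
tcp_pos: [0.4511, 0.1994, 0.1889]
eef_rot: [[-0.867, -0.498, 0.005], [-0.498, 0.867, 0.004], [-0.006, 0.001, -1.0]]
force: [-0.3, 0.8, 0.0]
gripper_width: -0.0001
finger_force: 0.0
```

>>> {"api": "step_arm", "payload": {
  "rows": "-1 -4 0 0 0 0;-2 -8 0 0 0 0;-3 -12 0 0 0 0;-4 -16 0 0 0 0;-4 -16 0 0 0 0"
}}

```text
time: 30.25
tcp_pos: [0.5659, 0.0764, 0.184]
eef_rot: [[-0.87, -0.493, -0.001], [-0.493, 0.87, -0.001], [0.002, -0.0, -1.0]]
force: [-0.3, -0.2, -0.4]
gripper_width: 0.0002
finger_force: 0.0
```

Run:
```python
from m import *
o=observe();print(o['time'],o['tcp_pos'],o['force'])
s=capture('scene');save(s,'s12');old=cv2.imread('pics/scene0.png')[:,:,::-1]
for w in blobs(s,*B,(230,195,275,250),5):print('lid',cv2.boundingRect(w),cv2.contourArea(w))
h=cv2.cvtColor(s['pixels'],cv2.COLOR_RGB2HSV)
for r in(222,226,230,240,245):
    m=np.where(((h[r,230:280,1]<40)&(h[r,230:280,2]>95))|((abs(h[r,230:280,0].astype(int)-105)<6)&(h[r,230:280,1]>150)))[0]+230;print(r,m.min(),m.max())
# bystander change check
for n,(x0,y0,x1,y1) in dict(big=(305,214,338,253),vial=(209,214,223,238),tape=(158,247,220,300),lid=(266,283,303,309)).items():
    T=old[y0:y1,x0:x1];r=cv2.matchTemplate(s['pixels'][y0-5:y1+5,x0-5:x1+5],T,cv2.TM_CCOEFF_NORMED);_,v,_,l=cv2.minMaxLoc(r);print(n,round(v,4),np.array(l)-5)
```

```text
30.25 [0.56592132 0.07642927 0.18400484] [-0.26647174 -0.21084113 -0.43666736]
lid (239, 216, 26, 19) 364.0
222 240 263
226 240 263
230 238 266
240 233 266
245 235 268
big 0.9997 [0 0]
vial 0.9968 [0 0]
tape 0.9942 [0 0]
lid 0.9845 [0 0]
```

>>> {"api": "step_arm", "payload": {
  "rows": "0 0 0 0 0 0;0 0 0 0 0 0;0 0 0 0 0 0;0 0 0 0 0 0;0 0 0 0 0 0"
}}

```text
time: 30.8
tcp_pos: [0.5637, 0.0801, 0.1855]
eef_rot: [[-0.867, -0.498, 0.0], [-0.498, 0.867, 0.0], [-0.0, 0.0, -1.0]]
force: [-1.0, -0.8, 0.2]
gripper_width: 0.0002
finger_force: 0.0
```

```bash
python3 -c "
from cell import order
print(order.close_job())"
```

```text
the job is handed in; nothing more can be done
None
```

I handed the job in at about 31 s, with no verdict returned: the cup is pressed home past the clips, the jar stands in it, the canister was pushed to its stop, held for about 1 s and rose again, and the bystanders had not moved in the scene view (a first grasp slipped and moved the cup about 1 cm before I re-gripped it).

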